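# Find and open the unlocked hatch of the socket trunk

### The job

One of the four steel covers on the bench-top socket trunk was left unlocked. With the fingertips, press lightly on the front part of one cover after another until you find the one that rocks, then push its front part down into the well until that cover is fully open, and leave it standing open with the other three shut. Do not force a cover that is locked, do not pull or lever up the rear part that rises, and leave the slide box, bottle, syringe and petri dish where they are.

Things in the scene. Friction and masses are not known exactly. Their poses are not given: they have to be found in the camera images.
- trunk: fixed grey metal socket trunk, 210 (x) x 540 (y) x 100 mm high; origin at the centre of its underside, +x to its back, +y to its left end (cover 1). Four wells 130 mm apart along y in its top, 80 mm deep, a socket at the bottom of each, each shut by a steel cover flush with the top. Pivots along y at x = -10 mm, 1.5 mm below the top. Behind the covers is a plain deck 73 mm deep
- cover1 (a joint): angle of the leftmost (+y end) cover, rad: 0 shut and flush, grows as its front part goes down into the well and its rear part comes up; 1.2 at its stop, fully open. Unlocked, about 2 N pressed 45 mm in front of the pivot turns it and it stays at any angle where it is left; locked, a sprung tongue under its front edge meets it after about 1 mm and resists with some 7 N per mm more
- cover2 (a joint): angle of the second from the left cover, rad: 0 shut and flush, grows as its front part goes down into the well and its rear part comes up; 1.2 at its stop, fully open. Unlocked, about 2 N pressed 45 mm in front of the pivot turns it and it stays at any angle where it is left; locked, a sprung tongue under its front edge meets it after about 1 mm and resists with some 7 N per mm more
- cover3 (a joint): angle of the third from the left cover, rad: 0 shut and flush, grows as its front part goes down into the well and its rear part comes up; 1.2 at its stop, fully open. Unlocked, about 2 N pressed 45 mm in front of the pivot turns it and it stays at any angle where it is left; locked, a sprung tongue under its front edge meets it after about 1 mm and resists with some 7 N per mm more
- cover4 (a joint): angle of the rightmost (-y end) cover, rad: 0 shut and flush, grows as its front part goes down into the well and its rear part comes up; 1.2 at its stop, fully open. Unlocked, about 2 N pressed 45 mm in front of the pivot turns it and it stays at any angle where it is left; locked, a sprung tongue under its front edge meets it after about 1 mm and resists with some 7 N per mm more
- cover1_front: front part (robot side) of the leftmost (+y end) cover: flat steel plate 3 mm thick, 112 mm wide (y), reaching 75 mm in front of the pivot, with a flush round lock plug near its front edge. Origin on its upper face, on the middle line, 45 mm in front of the pivot (30 mm behind its front edge): the place to press. +x towards the pivot, z out of the face
- cover2_front: front part (robot side) of the second from the left cover: flat steel plate 3 mm thick, 112 mm wide (y), reaching 75 mm in front of the pivot, with a flush round lock plug near its front edge. Origin on its upper face, on the middle line, 45 mm in front of the pivot (30 mm behind its front edge): the place to press. +x towards the pivot, z out of the face
- cover3_front: front part (robot side) of the third from the left cover: flat steel plate 3 mm thick, 112 mm wide (y), reaching 75 mm in front of the pivot, with a flush round lock plug near its front edge. Origin on its upper face, on the middle line, 45 mm in front of the pivot (30 mm behind its front edge): the place to press. +x towards the pivot, z out of the face
- cover4_front: front part (robot side) of the rightmost (-y end) cover: flat steel plate 3 mm thick, 112 mm wide (y), reaching 75 mm in front of the pivot, with a flush round lock plug near its front edge. Origin on its upper face, on the middle line, 45 mm in front of the pivot (30 mm behind its front edge): the place to press. +x towards the pivot, z out of the face
- cover1_rear: rear part of the leftmost (+y end) cover, 112 x 40 mm, behind the pivot; it rises as the front part goes down. Origin at the middle of its upper face, 20 mm behind the pivot
- cover2_rear: rear part of the second from the left cover, 112 x 40 mm, behind the pivot; it rises as the front part goes down. Origin at the middle of its upper face, 20 mm behind the pivot
- cover3_rear: rear part of the third from the left cover, 112 x 40 mm, behind the pivot; it rises as the front part goes down. Origin at the middle of its upper face, 20 mm behind the pivot
- cover4_rear: rear part of the rightmost (-y end) cover, 112 x 40 mm, behind the pivot; it rises as the front part goes down. Origin at the middle of its upper face, 20 mm behind the pivot
- slide_box: cardboard box of microscope slides, 82 x 30 x about 80 mm high, standing on the bench in front of the trunk; origin at the centre of its underside
- stain_bottle: small amber bottle, 36 mm wide, 78 mm high, standing on the bench in front of the trunk; origin at the centre of its underside
- syringe: 20 ml syringe, about 140 mm long (x) and 40 mm over its finger flange, lying on the bench in front of the trunk; origin under its barrel
- petri_dish: closed petri dish, 62 mm wide, 18 mm high, lying on the deck of the trunk behind the covers; origin at the centre of its underside

How it is judged:
By the outcome, as a careful person would: the job done as asked, in the order asked, and still so for the second after the job is handed in, with the robot touching nothing.
It also fails if it takes over 51 s, if anything falls off the work surface, if the arm or the gripper's body presses on something with over 40 N, if the wrist force passes 120 N, or if a joint passes its speed limit or range.

### The arm

A 6-joint arm with a two-finger parallel gripper is mounted at the origin on the work surface. World frame = base frame: x ahead of the robot, y to its left, z up, the work surface at z = 0. Lengths are in mm, angles in rad, forces in N, time in s.
With the tool pointing down it reaches from about 275 to 1000 mm from the base axis. Payload 8.4 kg.
Tool frame: the origin (TCP) lies between the finger pads; the fingertips stand r.tips_ahead ahead of it and the grasp point (between the pads) lies 6 mm ahead of it (r.tips_ahead is the distance from the TCP to the fingertips, in mm); z points along the fingers, y is the line along which they close (so a half turn about z gives the same grasp; the last joint's range is limited). The gripper opens to 85 mm and grips with 20 to 120 N. Pads are 22 mm wide; open, the fingers measure 114 mm over their backs; the gripper's body (76 mm by 85 mm) begins 54 mm behind the grasp point. The pads swing forward as they close: fully open they stand 13 mm farther back than shut.
Start: joints at [1.205, 0.353, 1.633, -0, 1.155, -0.002], TCP at [222.391, 584.098, 256.281] pointing down, gripper open.
Joint ranges: [-2.63, 2.63], [-0.92, 2.1], [0.06, 2.66], [-1.3, 4.44], [0, 2.69], [-3.02, 3.02]. Speed limits (rad/s): [2.22, 2.22, 2.79, 3.14, 3.14, 3.14].

### API

Orientations are given as [roll, pitch, yaw] about the fixed x, y, z axes, in that order (R = Rz(yaw) Ry(pitch) Rx(roll)).
In Python, from rig import r gives the robot as it stands.
- The arm moves only by the tool carry_out, never from a script. Its arguments are lists of equal length, an entry for each row: "delta_pos": the shift along the tool's x, y, z in m, a list of three; "rot": the turn, a rotation vector about the tool's x, y, z in degrees, a list of three. A call has 1 to 8 rows; each row is the pose to reach, as a shift and turn from the pose commanded when the call began, along the tool's axes at that moment; what a row does not reach only later rows make up. A row lasts 1/8 s, in which the tool goes at most 62.5 mm and 10.7 degrees, less where a joint would pass 70% of its speed; a pose out of reach is approached as far as the arm can. A call with a gripper value outside its range is refused whole. "claw" is the finger opening in m, from 0 to 0.0854, set as the call begins (left out, the last holds). The fingers move at their own pace and stop on an object; "grip_force" is the grip in N (left out, the last holds). Time passes only in rows, so rows that repeat a pose let the fingers close. It gives the time, the measured TCP pose, the force, the opening and the grip force at its end, in the units of the state.
- r.sense(): the state, without advancing time (a new reading comes with each control period).
- r.grab_frame(name): name is "scene" or "top"; returns the picture (480x640x3 uint8, blue, green, red); there is no depth.
- r.camera_info(name): a dict with "fx", "fy", "cx", "cy" (pixels), "distortion" ([k1, k2, p1, p2, k3] as OpenCV has them; the pictures are not rectified), "pose" (4x4, takes a point from camera to world coordinates). Camera axes: x right, y down, z forward; pixel columns grow to the right and rows downward; lengths in mm; the calibration is good to about 2 mm. A picture is of the moment at which its call begins. camera_info takes no time and is no camera call.
- r.sign_off(): hands the job in; it is judged then, once.
Trained networks look in the newest picture that a camera, given by its name, has taken for a name from the list of things; names that differ only in an ending like _2 or _b are one class to them, and where a whole thing is asked for, a point or a joint stands for the part that bears it (a point fixed in the world has none). Each returns a list of dicts, best first, with "p" (0 to 1); they miss things now and then, are a little off and sometimes report something else, mostly with a low value. They report only what shows in the picture. A call takes as long as a camera call.
- r.recognise(thing, camera): "box" ([left, top, right, bottom] in pixels, round what is visible of it).
- r.cut_out(thing, camera): "mask" (480x640 bool, what is visible of it) and "box" ([left, top, right, bottom] in pixels, round what is visible of it).
The state is a dict: "clock": time; "qpos": joint angles; "qvel": joint speeds; "joint_efforts": joint torques, N m; "eef_pos": TCP position; "tcp_rot": TCP orientation; "contact_force": force on the tool from outside, world axes, zero at the start; "wrist_torque": the same for the moment, N m; "opening": opening from 0.0 (shut) to 1.0 (fully open); "grasp_force": force on a finger pad.
Only numpy, scipy, OpenCV 4.12 (cv2) and the standard library are available. Lean on these libraries where they do the work, as an engineer would, in place of code of your own. Each camera call takes 0.05 s, during which the arm holds its last target. There are 200 camera calls.

## Working session

There is one attempt and no reset: what is moved stays moved. The work goes in short steps, Python scripts to look and compute and a tool call to move; the robot and the scene stay as the last step left them, time stands still between calls to the robot, and variables do not carry over. Pictures are saved under pics/ and viewed, at most 10 in all, crops included, and the job is handed in when it is done.

Besides the shell and the picture viewer there is one more tool, called after "Call:" as name(argument=value, ...) on one line, values as JSON. carry_out: Moves the arm, as the interface text tells. Its arguments: {"type":"object","properties":{"delta_pos":{"type":"array","items":{"type":"array","items":{"type":"number"}}},"rot":{"type":"array","items":{"type":"array","items":{"type":"number"}}},"claw":{"type":"number"},"grip_force":{"type":"number"}},"required":["delta_pos","rot"]}

```bash
mkdir -p pics; cat > h.py <<'E'
import numpy as np, cv2
from rig import r
def ray(cam,px,z):
    c=r.camera_info(cam);K=np.array([[c['fx'],0,c['cx']],[0,c['fy'],c['cy']],[0,0,1]]);P=np.array(c['pose'])
    u=cv2.undistortPoints(np.array(px,float).reshape(-1,1,2),K,np.array(c['distortion'])).reshape(-1,2)
    d=np.c_[u,np.ones(len(u))]@P[:3,:3].T;o=P[:3,3]
    return o+d*((z-o[2])/d[:,2])[:,None]
E
python3 - <<'E'
from h import *
for c in('scene','top'):
    cv2.imwrite(f'pics/{c}0.png',r.grab_frame(c)); print(c,np.round(r.camera_info(c)['pose'],2).tolist())
c='top'
z={'slide_box':80,'stain_bottle':78,'syringe':10,'petri_dish':118,'trunk':100}
for n in ['trunk']+[f'cover{i}_front' for i in(1,2,3,4)]+['slide_box','stain_bottle','syringe','petri_dish']:
    for d in r.cut_out(n,c)[:4]:
        ys,xs=np.nonzero(d['mask']); rr=cv2.minAreaRect(np.c_[xs,ys].astype(np.float32)); b=cv2.boxPoints(rr)
        print(n,round(d['p'],2),d['box'],np.round(ray(c,[rr[0],*b],z.get(n,100))[:,:2]).tolist())
s=r.sense();print(r.tips_ahead,s)
E
```

```text
scene [[-0.66, 0.65, -0.37, 844.2], [0.75, 0.58, -0.32, 315.8], [0.01, -0.49, -0.87, 843.81], [0.0, 0.0, 0.0, 1.0]]
top [[0.01, -1.0, 0.06, 459.73], [-1.0, -0.01, 0.02, 15.26], [-0.02, -0.06, -1.0, 767.17], [0.0, 0.0, 0.0, 1.0]]
trunk 0.84 [122.6, 92.4, 521.2, 288.1] [[569.0, 25.0], [497.0, 310.0], [714.0, 292.0], [644.0, -261.0], [433.0, -230.0]]
cover1_front 0.73 [134.2, 170.0, 220.0, 232.7] [[547.0, 224.0], [515.0, 285.0], [592.0, 278.0], [579.0, 164.0], [503.0, 171.0]]
cover2_front 0.78 [228.8, 181.4, 314.2, 244.5] [[532.0, 95.0], [501.0, 156.0], [578.0, 147.0], [563.0, 34.0], [486.0, 44.0]]
cover3_front 0.87 [319.2, 192.9, 405.7, 258.9] [[515.0, -33.0], [485.0, 28.0], [561.0, 18.0], [547.0, -95.0], [470.0, -84.0]]
cover3_front 0.54 [432.6, 297.6, 462.5, 323.0] [[402.0, -152.0], [393.0, -127.0], [424.0, -137.0], [412.0, -176.0], [381.0, -166.0]]
cover4_front 0.57 [416.8, 205.0, 500.7, 271.7] [[500.0, -162.0], [469.0, -101.0], [544.0, -109.0], [532.0, -224.0], [457.0, -214.0]]
slide_box 0.68 [171.0, 256.9, 240.0, 300.1] [[441.0, 188.0], [440.0, 240.0], [480.0, 222.0], [442.0, 136.
[... 394 characters left out ...]
.0]]
25.0 {'clock': 0.55, 'qpos': array([ 1.20457004e+00,  3.53017311e-01,  1.63342828e+00, -5.43810652e-06,
        1.15521013e+00, -2.38637992e-03]), 'qvel': array([-0.00014665,  0.00142473,  0.00162701,  0.00087807,  0.00148392,
        0.000615  ]), 'joint_efforts': array([-6.83113922e-04, -6.04801869e+01, -3.42243648e+01,  1.36137101e-05,
        2.01816409e-03, -3.41010036e-06]), 'eef_pos': array([222.40310817, 584.07186415, 256.25802756]), 'tcp_rot': array([-3.14152958e+00,  4.82456012e-06,  2.77775494e+00]), 'contact_force': array([ 0.30046627, -0.37146856, -0.33223995]), 'wrist_torque': array([-0.0254494 , -0.03560145,  0.01953322]), 'grasp_force': 0.0, 'opening': 1.000699197838367}
```

View pics/top0.png

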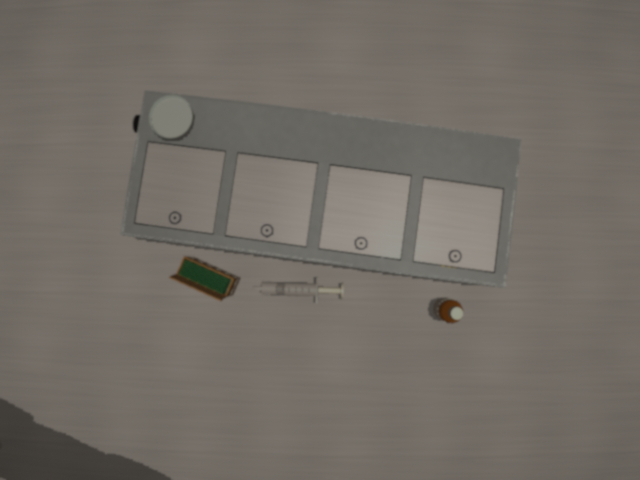

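View pics/scene0.png

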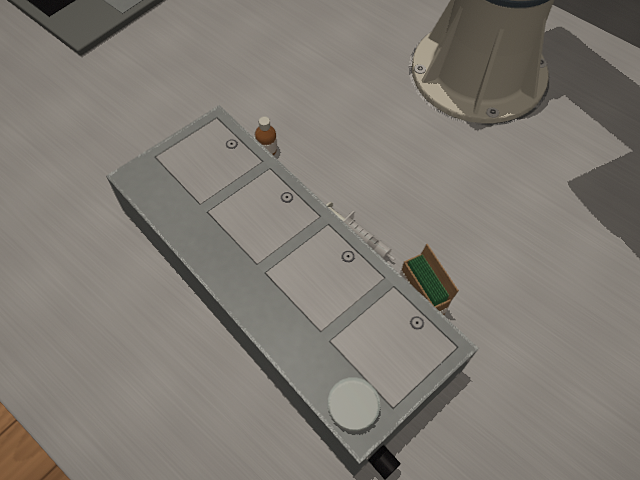

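The top view shows four covers with their lock plugs at about (175,217), (267,230), (361,243) and (455,256). The network's front masks match these. The box, bottle and syringe stand in front, and the dish is on the deck at (171,117). I'll use closed fingers tilted 20°, with the body leaning towards the robot so it clears the rear part as it rises.

```bash
cat >> h.py <<'E'
from scipy.spatial.transform import Rotation as Ro
C=np.array([523.5,31.,0]);yaw=np.arctan2(-47,386)
T=Ro.from_euler('z',yaw).as_matrix(); ux,uy=T[:,0],T[:,1]
def piv(i): return C+37.5*ux+uy*(195-130*(i-1))+np.array([0,0,98.5])
def Rt(t): # tool x=-ux, y=uy, tilted t deg (fingers point to trunk back)
    c,s=np.cos(np.radians(t)),np.sin(np.radians(t))
    z=T@[s,0,-c]; y=uy; return np.c_[np.cross(y,z),y,z]
def plan(i,x,z,t,tips=None,ref=None):
    "tip centre at x before(-)/behind pivot of cover i, z above trunk top -> delta in tool axes (m), rotvec deg"
    s=r.sense(); R0=Ro.from_euler('xyz',s['tcp_rot']).as_matrix(); R=Rt(t)
    tip=piv(i)+ux*x+np.array([0,0,z+1.5]); p=tip-R[:,2]*(tips or r.tips_ahead)
    d=R0.T@(p-s['eef_pos'])/1000; rv=np.degrees(Ro.from_matrix(R0.T@R).as_rotvec())
    print(i,x,z,t,'delta',d.round(4),'rot',rv.round(2),'tcp->',p.round(1))
E
python3 - <<'E'
from h import *
plan(1,-35,50,20); print(Rt(20).T@np.array([0,0,-1]),[piv(i).round(1) for i in(1,2,3,4)])
E
```

```text
1 -35 50 20 delta [-0.4255 -0.2219  0.0828] rot [ -2.43 -19.9  -13.76] tcp-> [541.1 225.3 173.5]
[0.34202014 0.         0.93969262] [array([584.3, 220. ,  98.5]), array([568.6,  91. ,  98.5]), array([552.9, -38.1,  98.5]), array([ 537.2, -167.1,   98.5])]
```

Call:
carry_out(delta_pos=[[-0.053,-0.028,0.01],[-0.106,-0.055,0.02],[-0.16,-0.083,0.03],[-0.213,-0.111,0.04],[-0.266,-0.139,0.05],[-0.319,-0.166,0.062],[-0.372,-0.194,0.072],[-0.4255,-0.222,0.083]], rot=[[-0.3,-2.5,-1.7],[-0.6,-5,-3.4],[-0.9,-7.5,-5.2],[-1.2,-10,-6.9],[-1.5,-12.4,-8.6],[-1.8,-14.9,-10.3],[-2.1,-17.4,-12],[-2.43,-19.9,-13.76]], claw=0, grip_force=20)

```text
clock: 1.55
eef_pos: [542.3, 223.9, 173.4]
tcp_rot: [3.141, 0.351, 3.022]
contact_force: [-0.2, 0.1, 0.1]
opening: 0.002
grasp_force: 0.0
```

Call:
carry_out(delta_pos=[[0,0,0],[0,0,0]], rot=[[0,0,0],[0,0,0]])

```text
clock: 1.8
eef_pos: [541.1, 225.2, 173.4]
tcp_rot: [3.141, 0.349, 3.019]
contact_force: [-0.4, 0.2, -0.8]
opening: -0.0
grasp_force: 0.0
```

```bash
python3 - <<'E'
from h import *
print(r.tips_ahead,r.sense()['contact_force'])
plan(1,-35,10,20);plan(1,-35,4,20)
cv2.imwrite('pics/s1.png',r.grab_frame('scene'))
E
```

```text
25.0 [-0.43453878  0.15234947 -0.82046765]
1 -35 10 20 delta [0.0137 0.0001 0.0375] rot [-0.   -0.02 -0.07] tcp-> [541.1 225.3 133.5]
1 -35 4 20 delta [0.0157 0.0001 0.0431] rot [-0.   -0.02 -0.07] tcp-> [541.1 225.3 127.5]
```

View pics/s1.png

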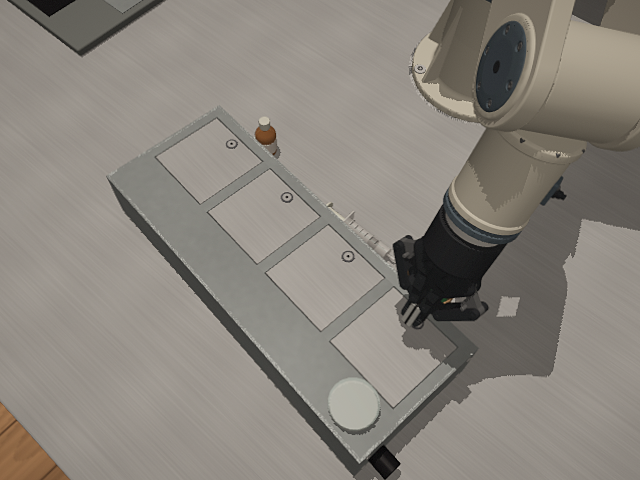

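The fingers are shut and stand over the front of cover 1 at about (415,320), with nothing touching.

Call:
carry_out(delta_pos=[[0.0068,0,0.0188],[0.0137,0,0.0376],[0.0144,0,0.0395],[0.0144,0,0.0395]], rot=[[0,0,0],[0,0,0],[0,0,0],[0,0,0]])

```text
clock: 2.35
eef_pos: [541.0, 226.2, 131.8]
tcp_rot: [3.141, 0.349, 3.022]
contact_force: [0.4, 0.4, 0.1]
opening: 0.002
grasp_force: 0.0
```

Call:
carry_out(delta_pos=[[0.0005,0,0.0014],[0.001,0,0.0028],[0.001,0,0.0028]], rot=[[0,0,0],[0,0,0],[0,0,0]])

```text
clock: 2.72
eef_pos: [541.1, 225.2, 128.5]
tcp_rot: [3.141, 0.349, 3.02]
contact_force: [-0.1, -0.2, -0.4]
opening: 0.002
grasp_force: 0.0
```

Call:
carry_out(delta_pos=[[0.0003,0,0.0009],[0.0003,0,0.0009]], rot=[[0,0,0],[0,0,0]])

```text
clock: 2.98
eef_pos: [541.1, 225.1, 127.3]
tcp_rot: [3.142, 0.349, 3.02]
contact_force: [0.7, -0.3, 0.4]
opening: 0.002
grasp_force: 0.0
```

Call:
carry_out(delta_pos=[[0.0003,0,0.0009],[0.0003,0,0.0009]], rot=[[0,0,0],[0,0,0]])

```text
clock: 3.22
eef_pos: [541.1, 225.2, 126.3]
tcp_rot: [3.142, 0.349, 3.02]
contact_force: [-0.6, 0.4, 0.1]
opening: 0.001
grasp_force: 0.0
```

Call:
carry_out(delta_pos=[[0.0003,0,0.0009],[0.0003,0,0.0009]], rot=[[0,0,0],[0,0,0]])

```text
clock: 3.48
eef_pos: [541.1, 225.2, 125.5]
tcp_rot: [3.142, 0.349, 3.02]
contact_force: [-0.2, -0.2, 1.7]
opening: 0.0
grasp_force: 0.8
```

Call:
carry_out(delta_pos=[[0.0002,0,0.0005],[0.0002,0,0.0005]], rot=[[0,0,0],[0,0,0]])

```text
clock: 3.72
eef_pos: [541.2, 225.3, 125.0]
tcp_rot: [3.141, 0.349, 3.02]
contact_force: [-2.5, -0.3, 4.3]
opening: -0.001
grasp_force: 2.2
```

Call:
carry_out(delta_pos=[[0.0002,0,0.0005],[0.0002,0,0.0005]], rot=[[0,0,0],[0,0,0]])

```text
clock: 3.98
eef_pos: [541.2, 225.3, 124.6]
tcp_rot: [3.141, 0.349, 3.02]
contact_force: [-2.6, -0.5, 7.0]
opening: 0.003
grasp_force: 3.3
```

Force climbs steadily, so cover 1 is locked. On to cover 2.

Call:
carry_out(delta_pos=[[-0.0051,0,-0.0141],[-0.0051,-0.05,-0.0141],[-0.0051,-0.1,-0.0141],[-0.0051,-0.13,-0.0141],[-0.002,-0.13,-0.0047],[-0.001,-0.13,-0.0028],[-0.001,-0.13,-0.0028]], rot=[[0,0,0],[0,0,0],[0,0,0],[0,0,0],[0,0,0],[0,0,0],[0,0,0]])

```text
clock: 4.85
eef_pos: [525.5, 97.0, 127.2]
tcp_rot: [3.142, 0.349, 3.022]
contact_force: [0.0, -0.1, -0.2]
opening: 0.0
grasp_force: 0.0
```

```bash
python3 - <<'E'
from h import *
for z in (2,1,0): plan(2,-35,z,20)
E
```

```text
2 -35 2 20 delta [ 0.0006 -0.0008  0.0016] rot [ 0.02 -0.01  0.06] tcp-> [525.4  96.3 125.5]
2 -35 1 20 delta [ 0.001  -0.0008  0.0025] rot [ 0.02 -0.01  0.06] tcp-> [525.4  96.3 124.5]
2 -35 0 20 delta [ 0.0013 -0.0008  0.0034] rot [ 0.02 -0.01  0.06] tcp-> [525.4  96.3 123.5]
```

Call:
carry_out(delta_pos=[[0.0006,0,0.0016],[0.0008,0,0.002],[0.0008,0,0.002]], rot=[[0,0,0],[0,0,0],[0,0,0]])

```text
clock: 5.22
eef_pos: [525.7, 96.6, 125.4]
tcp_rot: [3.141, 0.35, 3.021]
contact_force: [-0.4, 1.8, 2.9]
opening: 0.001
grasp_force: 0.9
```

Call:
carry_out(delta_pos=[[0.0002,0,0.0005],[0.0002,0,0.0005]], rot=[[0,0,0],[0,0,0]])

```text
clock: 5.48
eef_pos: [525.7, 96.5, 125.0]
tcp_rot: [3.141, 0.35, 3.02]
contact_force: [-0.9, 2.8, 4.2]
opening: 0.004
grasp_force: 2.4
```

Call:
carry_out(delta_pos=[[0.0002,0,0.0005],[0.0002,0,0.0005]], rot=[[0,0,0],[0,0,0]])

```text
clock: 5.72
eef_pos: [525.7, 96.5, 124.6]
tcp_rot: [3.141, 0.35, 3.02]
contact_force: [-2.0, 3.2, 7.8]
opening: 0.0
grasp_force: 3.6
```

Cover 2 is locked as well. On to cover 3.

Call:
carry_out(delta_pos=[[-0.0051,0,-0.0141],[-0.0051,-0.05,-0.0141],[-0.0051,-0.1,-0.0141],[-0.0051,-0.13,-0.0141],[-0.002,-0.13,-0.0047],[-0.001,-0.13,-0.0028],[-0.001,-0.13,-0.0028],[-0.001,-0.13,-0.0028]], rot=[[0,0,0],[0,0,0],[0,0,0],[0,0,0],[0,0,0],[0,0,0],[0,0,0],[0,0,0]])

```text
clock: 6.72
eef_pos: [509.7, -32.1, 127.1]
tcp_rot: [3.142, 0.349, 3.022]
contact_force: [0.9, -0.0, -0.3]
opening: -0.003
grasp_force: 0.0
```

Call:
carry_out(delta_pos=[[0.0006,0,0.0016],[0.0008,0,0.002],[0.0008,0,0.002]], rot=[[0,0,0],[0,0,0],[0,0,0]])

```text
clock: 7.1
eef_pos: [509.8, -32.6, 125.2]
tcp_rot: [3.141, 0.35, 3.021]
contact_force: [0.1, 2.5, 2.4]
opening: 0.001
grasp_force: 1.7
```

Call:
carry_out(delta_pos=[[0.0002,0,0.0005],[0.0002,0,0.0005]], rot=[[0,0,0],[0,0,0]])

```text
clock: 7.35
eef_pos: [509.8, -32.7, 124.7]
tcp_rot: [3.141, 0.35, 3.02]
contact_force: [-1.3, 3.6, 6.1]
opening: 0.001
grasp_force: 3.1
```

Cover 3 resists in the same way. On to cover 4.

Call:
carry_out(delta_pos=[[-0.0051,0,-0.0141],[-0.0051,-0.05,-0.0141],[-0.0051,-0.1,-0.0141],[-0.0051,-0.13,-0.0141],[-0.002,-0.13,-0.0047],[-0.0008,-0.13,-0.0023],[-0.0008,-0.13,-0.0023],[-0.0008,-0.13,-0.0023]], rot=[[0,0,0],[0,0,0],[0,0,0],[0,0,0],[0,0,0],[0,0,0],[0,0,0],[0,0,0]])

```text
clock: 8.35
eef_pos: [493.7, -161.1, 126.7]
tcp_rot: [3.141, 0.349, 3.022]
contact_force: [-0.2, -0.3, 0.2]
opening: -0.003
grasp_force: 0.0
```

Call:
carry_out(delta_pos=[[0.0006,0,0.0016],[0.0008,0,0.002],[0.0008,0,0.002]], rot=[[0,0,0],[0,0,0],[0,0,0]])

```text
clock: 8.72
eef_pos: [493.8, -161.8, 124.8]
tcp_rot: [3.142, 0.349, 3.021]
contact_force: [-1.0, 1.3, 1.7]
opening: 0.001
grasp_force: 0.8
```

Call:
carry_out(delta_pos=[[0.0002,0,0.0005],[0.0002,0,0.0005]], rot=[[0,0,0],[0,0,0]])

```text
clock: 8.98
eef_pos: [493.7, -161.9, 124.2]
tcp_rot: [3.142, 0.349, 3.02]
contact_force: [0.6, 1.4, 2.3]
opening: -0.001
grasp_force: 0.9
```

Call:
carry_out(delta_pos=[[0.0002,0,0.0005],[0.0002,0,0.0005]], rot=[[0,0,0],[0,0,0]])

```text
clock: 9.22
eef_pos: [493.7, -162.0, 123.6]
tcp_rot: [-3.142, 0.349, 3.02]
contact_force: [1.1, 1.1, 2.2]
opening: -0.001
grasp_force: 0.8
```

Cover 4 gives at a steady 2.2 N, so it is the unlocked one. I'll work out the arc for pushing it open.

```bash
python3 - <<'E'
from h import *
for th in (0.2,.35,.5,.65,.8,.9,1.0,1.1,1.2):
    s=38; x=-s*np.cos(th)-1.5*np.sin(th)-6; z=-s*np.sin(th)+1.5*np.cos(th)-1.5-2.2
    print(th,end=' '); plan(4,round(x,1),round(z,1),20)
E
```

```text
0.2 4 -43.5 -9.8 20 delta [0.0111 0.0002 0.0065] rot [-0.    0.01 -0.01] tcp-> [ 485.5 -160.8  113.7]
0.35 4 -42.2 -15.3 20 delta [0.0118 0.0002 0.0121] rot [-0.    0.01 -0.01] tcp-> [ 486.8 -161.   108.2]
0.5 4 -40.1 -20.6 20 delta [0.0116 0.0002 0.0178] rot [-0.    0.01 -0.01] tcp-> [ 488.9 -161.2  102.9]
0.65 4 -37.2 -25.5 20 delta [0.0106 0.0002 0.0234] rot [-0.    0.01 -0.01] tcp-> [ 491.7 -161.6   98. ]
0.8 4 -33.6 -29.9 20 delta [0.0087 0.0002 0.0287] rot [-0.    0.01 -0.01] tcp-> [ 495.3 -162.    93.6]
0.9 4 -30.8 -32.5 20 delta [0.007  0.0002 0.0321] rot [-0.    0.01 -0.01] tcp-> [ 498.1 -162.3   91. ]
1.0 4 -27.8 -34.9 20 delta [0.005  0.0002 0.0354] rot [-0.    0.01 -0.01] tcp-> [ 501.1 -162.7   88.6]
1.1 4 -24.6 -36.9 20 delta [0.0027 0.0002 0.0384] rot [-0.    0.01 -0.01] tcp-> [ 504.2 -163.1   86.6]
1.2 4 -21.2 -38.6 20 delta [0.     0.0002 0.0411] rot [-0.    0.01 -0.01] tcp-> [ 507.6 -163.5   84.9]
```

Call:
carry_out(delta_pos=[[0.0055,0,0.0035],[0.0111,0,0.0068],[0.0118,0,0.0121],[0.0116,0,0.0178],[0.0106,0,0.0234],[0.0097,0,0.026],[0.0087,0,0.0287]], rot=[[0,0,0],[0,0,0],[0,0,0],[0,0,0],[0,0,0],[0,0,0],[0,0,0]])

```text
clock: 10.1
eef_pos: [494.8, -161.9, 93.1]
tcp_rot: [3.141, 0.348, 3.02]
contact_force: [-3.6, -1.2, 0.3]
opening: -0.001
grasp_force: 1.4
```

```bash
python3 - <<'E'
from h import *
print(r.sense()['contact_force'])
plan(4,-27.8,-34.9,20);plan(4,-24.6,-36.9,20);plan(4,-21.2,-38.6,20)
cv2.imwrite('pics/s2.png',r.grab_frame('scene')[80:280,60:360].repeat(2,0).repeat(2,1))
E
```

```text
[-3.58258973 -1.21376284  0.33387133]
4 -27.8 -34.9 20 delta [-0.0044 -0.0001  0.0064] rot [ 0.03 -0.07 -0.  ] tcp-> [ 501.1 -162.7   88.6]
4 -24.6 -36.9 20 delta [-0.0067 -0.0001  0.0093] rot [ 0.03 -0.07 -0.  ] tcp-> [ 504.2 -163.1   86.6]
4 -21.2 -38.6 20 delta [-0.0093 -0.0001  0.0121] rot [ 0.03 -0.07 -0.  ] tcp-> [ 507.6 -163.5   84.9]
```

View pics/s2.png

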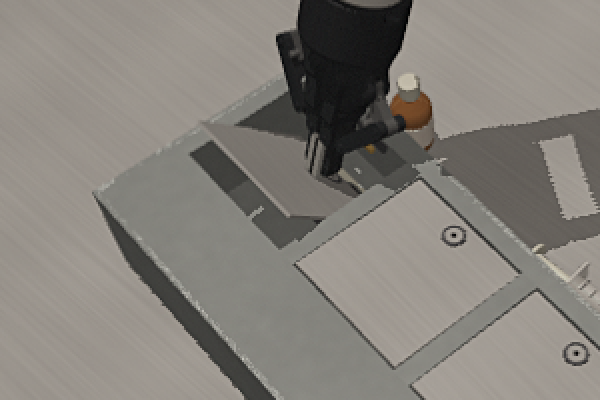

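Cover 4 is well open, with its rear edge raised at about (240,165) in the crop, and the gripper body is clear of it. I'll keep going to the stop.

Call:
carry_out(delta_pos=[[-0.0022,0,0.0034],[-0.0044,0,0.0064],[-0.0067,0,0.0093],[-0.0067,0,0.0093]], rot=[[0,0,0],[0,0,0],[0,0,0],[0,0,0]])

```text
clock: 10.65
eef_pos: [505.2, -163.3, 87.2]
tcp_rot: [-3.141, 0.35, 3.021]
contact_force: [-1.8, 0.5, -0.3]
opening: 0.001
grasp_force: 0.7
```

Call:
carry_out(delta_pos=[[-0.0013,0,0.0014],[-0.0026,0,0.0028],[-0.0026,0,0.0028]], rot=[[0,0,0],[0,0,0],[0,0,0]])

```text
clock: 11.02
eef_pos: [506.9, -163.5, 86.0]
tcp_rot: [3.141, 0.348, 3.02]
contact_force: [-19.1, 0.8, 23.4]
opening: 0.001
grasp_force: 12.9
```

Force jumps at the expected angle, so this is the stop. I'll back off and look.

Call:
carry_out(delta_pos=[[0.004,0,-0.002],[0.006,0,-0.006],[0.006,0,-0.04],[0.006,0,-0.09],[0.006,0,-0.14],[-0.03,0.05,-0.19],[-0.03,0.1,-0.24],[-0.03,0.15,-0.26]], rot=[[0,0,0],[0,0,0],[0,0,0],[0,0,0],[0,0,0],[0,0,0],[0,0,0],[0,0,0]])

```text
clock: 12.02
eef_pos: [467.0, -18.7, 336.9]
tcp_rot: [3.141, 0.354, 3.018]
contact_force: [1.0, -0.3, 0.2]
opening: 0.001
grasp_force: 0.0
```

```bash
python3 - <<'E'
from h import *
a=r.grab_frame('scene');b=r.grab_frame('top')
cv2.imwrite('pics/s3.png',a);cv2.imwrite('pics/t3.png',b)
for n in('cover4_rear',):
  for c in('scene','top'):
    for d in r.cut_out(n,c)[:2]:
      print(c,d['p'],d['box']); ys,xs=np.nonzero(d['mask']); print(cv2.boxPoints(cv2.minAreaRect(np.c_[xs,ys].astype(np.float32))).round(1).tolist())
# predicted rear edge corners per angle
for c in('scene','top'):
  ci=r.camera_info(c);P=np.linalg.inv(ci['pose']);K=np.array([[ci['fx'],0,ci['cx']],[0,ci['fy'],ci['cy']],[0,0,1]])
  for th in(1.0,1.1,1.2):
    pts=np.array([piv(4)+ux*(40*np.cos(th)-1.5*np.sin(th))+np.array([0,0,40*np.sin(th)+1.5*np.cos(th)])+s*56*uy for s in(1,-1)])
    print(c,th,cv2.projectPoints(pts,cv2.Rodrigues(P[:3,:3])[0],P[:3,3],K,np.array(ci['distortion']))[0].reshape(-1,2).round(1).tolist())
E
```

```text
scene 0.71 [168.3, 133.8, 220.8, 188.5]
[[165.5, 135.5], [168.5, 132.5], [221.5, 185.5], [218.5, 188.5]]
scene 0.34 [328.3, 322.1, 415.7, 408.6]
[[329.1000061035156, 341.5], [353.5, 318.20001220703125], [417.29998779296875, 385.29998779296875], [392.79998779296875, 408.6000061035156]]
top 0.88 [419.6, 190.8, 507.7, 220.2]
[[419.70001220703125, 207.3000030517578], [422.0, 190.10000610351562], [508.3999938964844, 201.8000030517578], [506.1000061035156, 219.10000610351562]]
scene 1.0 [[206.8, 183.3], [160.5, 136.1]]
scene 1.1 [[208.6, 181.2], [162.2, 134.0]]
scene 1.2 [[210.6, 179.1], [164.1, 132.1]]
top 1.0 [[426.2, 188.0], [509.7, 199.7]]
top 1.1 [[426.2, 190.4], [509.9, 202.1]]
top 1.2 [[426.1, 193.0], [510.1, 204.7]]
```

View pics/s3.png

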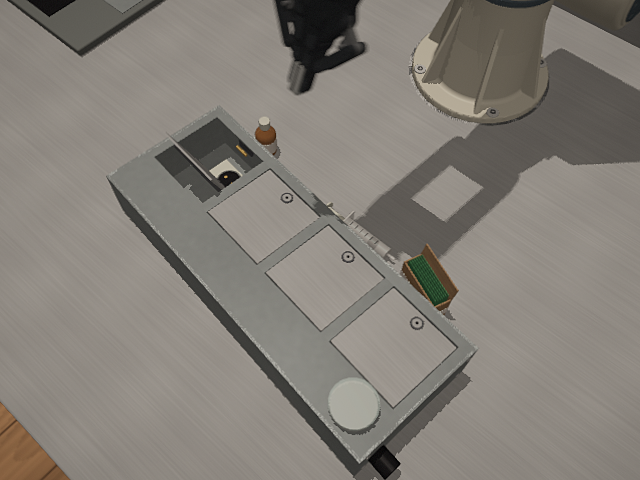

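View pics/t3.png

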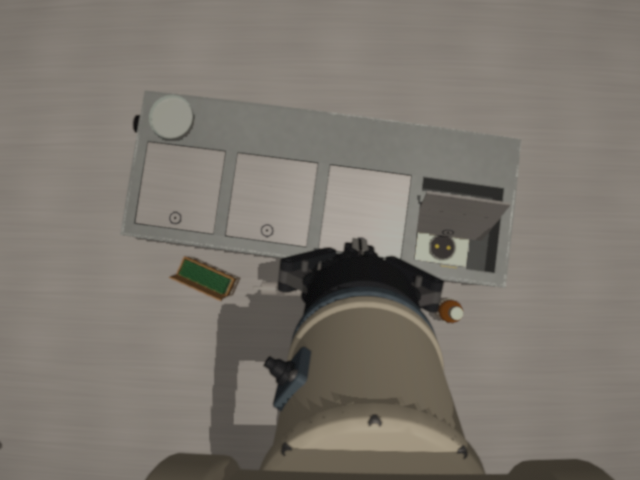

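The scene view shows cover 4 edge-on from (168,133) to (220,187), and its top-view edge runs (424,191) to (510,205). Both match the 1.2 rad prediction. The other three covers are flush, the loose items haven't moved and the arm is clear.

```bash
python3 -c "
from rig import r
print(r.sign_off())"
```

```text
the job is handed in; nothing more can be done
None
```

Cover 4 (rightmost) was the unlocked one. I pushed it down to its stop at about 1.2 rad and left it standing open with the other three shut. The box, bottle, syringe and dish were not moved, and the job was handed in at about 12 s.

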